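Dock a TV power module under the test hood and lock it in

ROBOT

A 7-joint arm with a two-finger parallel gripper is mounted at the origin on the work surface. World frame = base frame: x ahead of the robot, y to its left, z up, the work surface at z = 0. Lengths are in m, angles in rad, forces in N, time in s.
With the tool pointing down it reaches from about 0.4 to 0.925 m from the base axis. Payload 5.6 kg.
Tool frame: the origin (TCP) lies midway between the tips of the shut fingers; the grasp point (between the pads) lies 19 mm behind it; z points along the fingers, y is the line along which they close (so a half turn about z gives the same grasp; the last joint's range is limited). The gripper opens to 85 mm and grips with 20 to 120 N. Pads are 22 mm wide; open, the fingers measure 114 mm over their backs; the gripper's body (76 mm by 85 mm) begins 54 mm behind the grasp point. The pads swing forward as they close: fully open they stand 13 mm farther back than shut.
Start: joints at [1.173, 0.468, -0.012, 1.603, 0.006, 1.071, -0.056], TCP at [0.226, -0.61, 0.231] pointing down, gripper open.
Joint ranges: [-2.53, 2.53], [-0.31, 2.02], [-1.57, 1.55], [0.28, 2.44], [-1.29, 4.43], [0.15, 1.84], [-2.92, 2.92]. Speed limits (rad/s): [2.57, 2.57, 3.14, 3.14, 3.14, 3.14, 3.14].

INTERFACE

Orientations are given as a rotation vector (axis times angle).
In Python, from bench import manip, claw, ik, imaging, job gives the robot as it stands. The module is installed in compiled form; this text tells all that it offers. Calls block until the motion is done:
- manip.reach(position, orientation): joint-space move of the TCP to a pose.
- manip.movel(position, rotation=None, v=0.15): straight line of the TCP; rotation=None keeps the orientation; v is the mean speed in m/s.
- manip.goto_joints(angles): joint-space move.
- claw.gripper_open() and claw.grab(): open the fingers fully, or close them until they stop; the grip force is fixed at half the most.
- manip.pause(seconds).
- ik(position, orientation): joint angles nearest the present ones, or None.
- manip.state(): the state.
- imaging.grab_frame(name): name is "side" or "top"; returns a dict with "pixels" (400x640x3 uint8, blue, green, red), "mtx" (3x3 intrinsics, pixels), "R" (3x3) and "t" (3): a world point X has camera coordinates R X + t. Camera axes: x right, y down, z forward; pixel columns grow to the right and rows downward; lengths in m; the calibration is good to about 2 mm. A picture is of the moment at which its call begins. There is no depth.
A pose or a line that the arm cannot do raises manip.MotionError and nothing moves.
- job.finish_job(): hands the job in; it is judged then, once.
The state is a dict: "time_s": time; "q": joint angles; "qvel": joint speeds; "effort": joint torques, N m; "position": TCP position; "tool_rot": TCP orientation; "contact_force": force on the tool from outside, world axes, zero at the start; "ft_torque": the same for the moment, N m; "grip_width": finger opening in m; "gripper_force": force on a finger pad.
Only numpy, scipy, OpenCV 4.12 (cv2) and the standard library are available. Lean on these libraries where they do the work, as an engineer would, in place of code of your own. Each camera call takes 0.05 s, during which the arm holds its last target. There are 200 camera calls.

TASK

Push the power-supply module through the flared mouth and along its lane under the clear hood until it is fully home against the stops, going on past the first resistance of the brass contact, but gently, without ramming it. Then turn the black knob until the orange keeper lies straight across the lane behind the module, in line with the red mark, and pull the knob up to lock. Keep the module on the bench and leave the other things where they are.

Things in the scene. Friction and masses are not known exactly. Their poses are not given: they have to be found in the camera images.
- module: Power-supply module, loose: flat steel box 80 mm long (x), 94 mm wide (y), 24 mm tall, 0.3 to 0.5 kg, ribbed dark top, slippery white nylon bumper over its rear (-x) face, brass contacts on its front. Too wide to grip: push it on its rear face. It lies on the bench before the dock's mouth, front towards it, up to 15 mm off the lane's middle and 0.25 rad askew. Origin: centre of its underside, z up.
- dock: Test dock fixed to the bench. Origin at bench level under the middle of the seated module; x is the way the module goes in, y left of it, z up. No floor: the module slides on the bench. Lane 98 mm wide between white nylon walls 10 mm thick, 46 mm high, x -53 to 57 mm. Grey housing behind, x 57 to 102 mm, 66 mm high. Grey bracket at x -28 to 8, y -121 to -59 mm, 59 mm high.
- mouth (a point): Middle of the lane's entrance at bench level (dock x = -53 mm), dock's axes. Before it two slippery flared lead-in rails, 13 mm high, run from the lane's edges (y +-49 mm) out to about dock x = -110, y = +-77 mm.
- hood_edge (a point): Middle of the lower front edge of the clear hood (dock x = -55 mm, 48 mm above the bench). Flat hood 110 mm along x, 118 mm wide, 5 mm thick. The seated module's rear face is 15 mm inside this edge: fingers pointing straight down meet the hood first; lean the tool 35 to 40 degrees from vertical, fingertips leading towards dock +x, to reach under.
- stops (a point): Point midway between the two rubber stop pads, on their faces (dock x = 40 mm, 11 mm above the bench): solid end of travel for the module's front face. Between them a brass contact shoe stands out 10 mm at the start and must be pushed back flush; it resists with about 3 N all along and does not spring back. Sliding adds 2 to 4 N, more if the fingers bear down (10 to 15 N in all).
- mark (a point): Red line 20 mm long on top of the hood's front corner, along the dock's y (dock x = -49, y = -47 mm): the knob's bar and the keeper must line up with it.
- home (a point): Where the module's origin must come to rest: the dock's origin, same axes as the dock.
- keeper (a joint): Turn of keeper and knob, rad, clockwise from above; vertical axis at dock x -49, y -100 mm. 1.40: straight across the lane (tip to dock +y), on the mark; less: tip swung back out of the dock. Starts -0.1 to 0.25, range -0.3 to 1.75. Orange bar reaching 70 mm from the axis, 12 mm wide, 15 to 25 mm above the bench; across, 3 mm behind a seated module. Friction 0.06 Nm, stays where left.
- knob (a joint): How far the knob is pulled up, m: 0 down, 0.010 fully out (locked). Resists with about 5 N, stays where left.
- knob_grip (a point): Where to grip the knob: on its axis, 94 mm above the bench when down, 13 mm below its top. The grip is an upright black bar 42 mm long, 14 mm thick, 37 mm tall, long along the keeper, white line towards its tip; take it across the 14 mm. Below it a disc of radius 18 mm, its top 70 mm above the bench. z up.
- remote: Bystander: black remote control, 165 x 42 x 18 mm, origin centre of underside.
- old_board: Bystander: brown circuit board on feet, 85 x 55 mm, 29 mm high, origin centre of underside.
- screwdriver: Bystander: screwdriver lying on the bench along its x.
- multimeter: Bystander: red multimeter lying flat, 150 x 75 x 34 mm, origin centre of underside.
- screw_tray: Bystander: blue open tray, 90 x 70 x 22 mm, origin centre of underside.
- speaker: Bystander: black speaker box, 120 x 50 x 45 mm, origin centre of underside.
- spray_can: Bystander: upright spray can, 52 mm across, 150 mm tall, origin centre of underside.
Things that resemble listed ones, but are neither listed nor needed, are in the scene too. There is more than one size of the module; the one meant has the size given above.

How it is judged:
On the way, in this order (a step that is already met when the one before it is completed fails the run):
1. the module is fully home under the hood, keeper not yet across and knob still down (x of module in the frame of home between -0.003 and 0.004 m and y of module in the frame of home between -0.005 and 0.005 m and angle between the x axis of module and the x axis of home, either way round below 0.06 rad and angle between module's own z axis and vertical below 0.05 rad and value of joint keeper below 1.1 rad and value of joint knob below 0.003 m), for 0.2 s.
2. the knob is turned to the mark while still down, module home (x of module in the frame of home between -0.003 and 0.004 m and y of module in the frame of home between -0.005 and 0.005 m and angle between the x axis of module and the x axis of home, either way round below 0.06 rad and angle between module's own z axis and vertical below 0.05 rad and value of joint keeper between 1.26 and 1.54 rad and value of joint knob below 0.003 m), for 0.1 s.
3. the knob is pulled up to lock, still on the mark (x of module in the frame of home between -0.003 and 0.004 m and y of module in the frame of home between -0.005 and 0.005 m and angle between the x axis of module and the x axis of home, either way round below 0.06 rad and angle between module's own z axis and vertical below 0.05 rad and value of joint keeper between 1.26 and 1.54 rad and value of joint knob above 0.0075 m), for 0.2 s.
At the end, for the whole second after the job is handed in: The module is at rest, flat, within 3 mm (4 mm the other way) of fully home along the lane, within 5 mm across it and 0.06 rad of straight; the keeper joint is within 0.14 rad of 1.40 and the knob is pulled up more than 7.5 mm (all of step 3 and linear speed of module below 0.01 m/s and angular speed of module below 0.1 rad/s); the robot touches nothing.
It fails at once if the module is rammed: more than 50 N between module and dock (contact force between module and dock above 50 N).
It fails at once if the module is lifted, or tipped by more than 0.3 rad (height (world z) of module above 0.03 m or angle between module's own z axis and vertical above 0.3 rad).
It fails at once if a bystander is moved more than 30 mm (distance of any of remote, old_board, screwdriver, multimeter, screw_tray, speaker, spray_can from where it was at the start of the episode above 0.03 m).
It also fails if it takes over 53 s, if anything falls off the work surface, if the arm or the gripper's body presses on something with over 40 N, if the wrist force passes 120 N, or if a joint passes its speed limit or range.

## Working session

There is one attempt and no reset: what is moved stays moved. The work goes in short steps, each a Python script; the robot and the scene stay as the last script left them, time stands still between calls to the robot, and variables do not carry over. Pictures are saved under pics/ and viewed, at most 10 in all, crops included, and the job is handed in when it is done.

```bash
mkdir -p pics; python3 - <<'E'
from bench import manip,claw,ik,imaging,job
import cv2,numpy as np,pickle
for n in("top","side"):
    f=imaging.grab_frame(n); cv2.imwrite(f"pics/{n}0.png",f["pixels"]); pickle.dump(f,open(f"{n}0.pkl","wb"))
    print(n,f["mtx"].tolist(),(-f["R"].T@f["t"]).round(3),f["R"].round(3).tolist())
s=manip.state();print(s["time_s"],s["position"],s["tool_rot"])
E
```

```text
top [[386.9731392568904, 0.0, 315.65400469474], [0.0, 386.9731392568904, 198.3143769824296], [0.0, 0.0, 1.0]] [ 0.411 -0.053  1.037] [[-0.01, -1.0, -0.024], [-0.988, 0.013, -0.151], [0.151, 0.023, -0.988]]
side [[389.1485718603947, 0.0, 320.360741992535], [0.0, 389.1485718603947, 201.35677592042893], [0.0, 0.0, 1.0]] [0.019 0.464 0.926] [[-0.692, -0.722, 0.009], [-0.537, 0.505, -0.675], [0.483, -0.472, -0.737]]
0.1 [ 0.22556006 -0.609078    0.23041911] [-3.09078928e+00 -5.54026902e-01  6.55658134e-04]
```

View pics/top0.png

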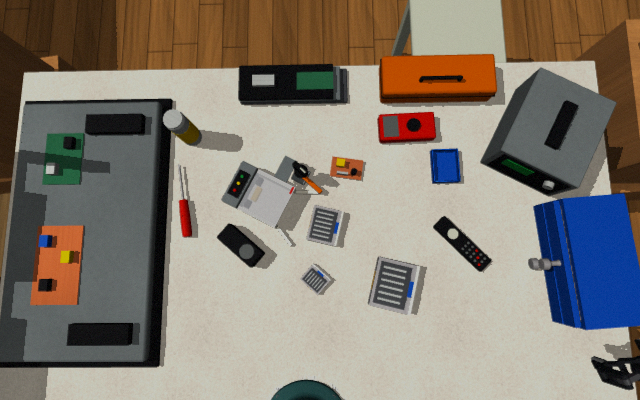

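View pics/side0.png

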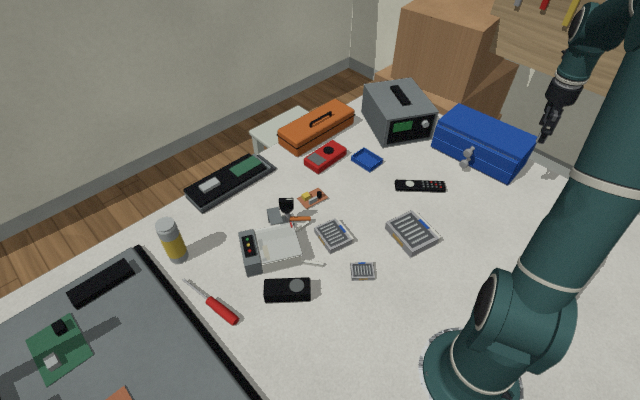

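The top view shows three ribbed modules: medium at (325,225), small at (317,279) and large at (397,285). The dock is at about (265,192), with its mouth facing lower right and the knob at (302,172). The medium one fits 80x94 mm at about 375 px/m and lies before the mouth. I'll check it in a close crop.

```bash
python3 - <<'E'
import cv2,numpy as np
a=cv2.imread("pics/top0.png")[145:265,205:365]
cv2.imwrite("pics/crop_top.png",cv2.resize(a,None,fx=5,fy=5,interpolation=cv2.INTER_CUBIC))
a=cv2.imread("pics/side0.png")[185:285,230:363]
cv2.imwrite("pics/crop_side.png",cv2.resize(a,None,fx=6,fy=6,interpolation=cv2.INTER_CUBIC))
E
```

```text
(no output)
```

View pics/crop_top.png

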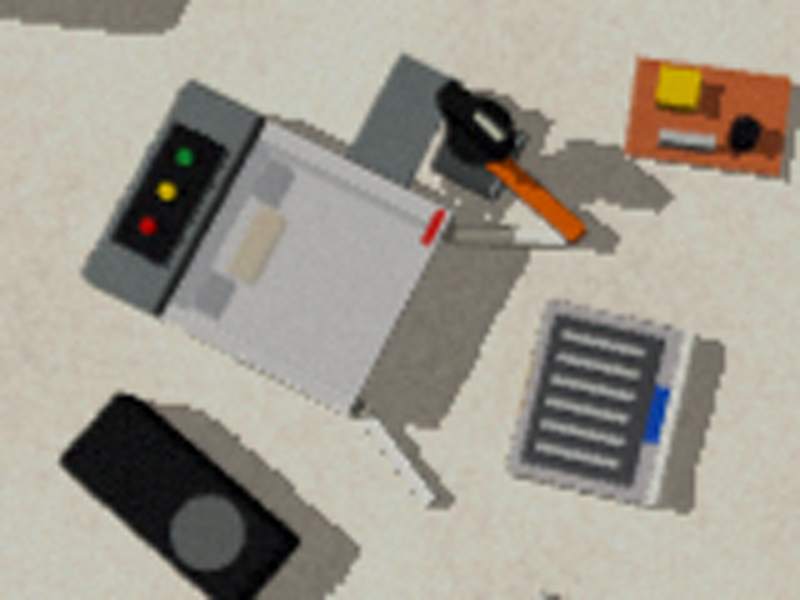

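View pics/crop_side.png

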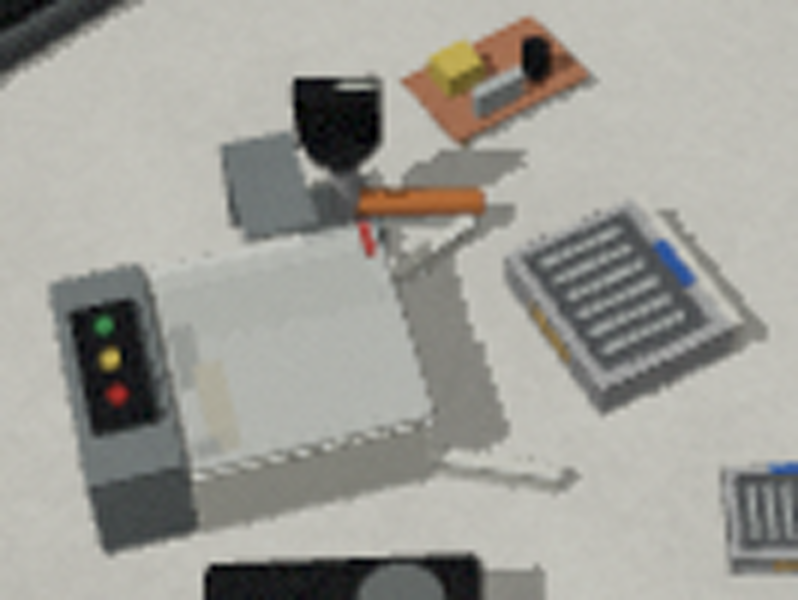

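The crop confirms the choice. The medium module has a white bumper on its right (rear) edge, crop corners about (548,302), (512,470), (690,335), (655,502). The dock's hood corners are at (452,207) and (355,412), the mark at (433,227), the knob bar runs (450,92)-(510,140), and the keeper points to lower right (580,235). Now I'll measure.

```bash
cat > h.py <<'E'
import numpy as np,cv2,pickle
from scipy.spatial.transform import Rotation as Ro
def ray(f,u,v):
    d=f["R"].T@np.linalg.solve(f["mtx"],[u,v,1]); return -f["R"].T@f["t"],d
def plane(f,u,v,z):
    c,d=ray(f,u,v); return (c+d*(z-c[2])/d[2])[:2]
def tri(r1,r2):
    (a,d),(b,e)=r1,r2; s=np.linalg.lstsq(np.c_[d,-e],b-a,rcond=None)[0]
    p,q=a+d*s[0],b+e*s[1]; return (p+q)/2,np.linalg.norm(p-q)
E
python3 - <<'E'
from h import *
T=pickle.load(open("top0.pkl","rb"));S=pickle.load(open("side0.pkl","rb"))
ct=lambda x,y:(205+(x+.5)/5-.5,145+(y+.5)/5-.5)
cs=lambda x,y:(230+(x+.5)/6-.5,185+(y+.5)/6-.5)
def show(n,t,s,z):
    a=plane(T,*ct(*t),z) if t else None; b=plane(S,*cs(*s),z) if s else None
    print(n,None if a is None else a.round(4),None if b is None else b.round(4), tri(ray(T,*ct(*t)),ray(S,*cs(*s)))[0].round(4) if t and s else "")
    return a,b
show("hoodR",(452,207),(375,232),.053);show("hoodL",(355,412),(432,413),.053)
show("houseR",(265,118),(143,264),.066);show("houseL",(160,315),(190,468),.066)
show("mark",(433,227),(367,240),.0535)
show("keeptip",(577,240),(484,202),.025)
show("knob",(480,116),(337,82),.107)
M=[show("m",t,s,.024) for t,s in [((548,302),(505,258)),((512,470),(600,388)),((655,502),(745,322)),((690,335),(640,203))]]
for k in 0,1:
    P=np.array([m[k] for m in M]);print("mod",P.mean(0).round(4),[round(float(np.linalg.norm(P[i]-P[i-1])),4) for i in range(4)],"yaw",np.arctan2(*((P[0]+P[1]-P[2]-P[3])[::-1])), "yaw2",np.arctan2(*((P[1]-P[0]+P[2]-P[3])[::-1]))-np.pi/2)
# bench red mask of mark
for n,f,b in(("T",T,(285,180,300,200)),("S",S,(285,218,300,232))):
    x0,y0,x1,y1=b;p=f["pixels"][y0:y1,x0:x1].astype(int);m=(p[...,2]>p[...,1]+60)&(p[...,2]>p[...,0]+60)&(p[...,1]<85)
    v,u=np.nonzero(m);print(n,len(u),u.mean()+x0,v.mean()+y0,plane(f,u.mean()+x0,v.mean()+y0,.0535))
E
```

```text
hoodR [0.5952 0.0229] [0.5854 0.0239] [0.594  0.0214 0.0445]
hoodL [0.4896 0.0727] [0.4881 0.0744] [0.4898 0.073  0.05  ]
houseR [0.6409 0.1185] [0.6369 0.1222] [0.6423 0.1196 0.0589]
houseL [0.5391 0.1708] [0.532  0.1762] [0.5398 0.1728 0.0544]
mark [0.5848 0.0328] [0.584  0.0302] [0.5835 0.0319 0.0557]
keeptip [ 0.5817 -0.0413] [ 0.5807 -0.0428] [ 0.5809 -0.0418  0.0259]
knob [0.6306 0.0049] [0.6329 0.0036] [0.6303 0.005  0.1099]
m [ 0.5489 -0.0256] [ 0.5477 -0.0265] [ 0.5483 -0.026   0.0241]
m [ 0.4606 -0.006 ] [ 0.4599 -0.0056] [ 0.4606 -0.006   0.023 ]
m [ 0.4433 -0.0802] [ 0.4394 -0.0838] [ 0.4412 -0.0818  0.0248]
m [ 0.5304 -0.1002] [ 0.5269 -0.1002] [ 0.5296 -0.1011  0.0212]
mod [ 0.4958 -0.053 ] [0.0769, 0.0904, 0.0763, 0.0894] yaw 1.33437504458282 yaw2 1.3489973444251806
mod [ 0.4935 -0.054 ] [0.0766, 0.0903, 0.0808, 0.089] yaw 1.3053097659972028 yaw2 1.3612216673784987
T 13 291.38461538461536 189.76923076923077 [0.58535877 0.03228265]
S 6 290.5 224.0 [0.58611572 0.02934088]
```

```bash
cat >> h.py <<'E'
D=np.array([-.055,-.059]),
def fit(A,B):
    a=np.array(A);b=np.array(B);am,bm=a.mean(0),b.mean(0);x=a-am;y=b-bm
    th=np.arctan2((x[:,0]*y[:,1]-x[:,1]*y[:,0]).sum(),(x*y).sum());c,s=np.cos(th),np.sin(th)
    R=np.array([[c,-s],[s,c]]);t=bm-R@am;return th,t,(a@R.T+t-b)
E
python3 - <<'E'
from h import *
from bench import ik,manip
A=[(-.055,-.059),(-.055,.059),(-.049,-.047),(.057,-.059),(.057,.059)]
B=[(.5945,.0225),(.4893,.0730),(.5853,.0315),(.6409,.1190),(.5393,.1715)]
th,t,r=fit(A,B);print(th,t,(r*1e3).round(1).tolist())
R=np.array([[np.cos(th),-np.sin(th)],[np.sin(th),np.cos(th)]])
for n,p in(("mod",(.4952,-.0533)),("knob",(.6304,.005)),("keeptip",(.581,-.0418)),("rearL",(.4425,-.081)),("rearR",(.530,-.1005)),("frontR",(.5487,-.0258)),("frontL",(.4604,-.006))):print(n,(R.T@(np.array(p)-t)).round(4))
def rot(deg,sgn=1,yaw=th):
    dx=np.array([np.cos(yaw),np.sin(yaw),0]);a=np.radians(deg);z=np.sin(a)*dx-np.cos(a)*np.array([0,0,1]);y=sgn*np.array([-dx[1],dx[0],0]);return Ro.from_matrix(np.c_[np.cross(y,z),y,z]).as_rotvec()
for sg in(1,-1):
  for deg in 35,38:
    for p in((-.20,.03,.1),(-.20,.03,.009),(-.049,0,.009)):
        w=R@np.array(p[:2])+t;q=ik([*w,p[2]],rot(deg,sg));print(sg,deg,p,None if q is None else np.round(q,2))
E
```

```text
1.109451520034062 [0.5654491  0.09574353] [[-0.7, -2.3], [-1.2, -0.2], [0.4, -0.6], [2.8, 1.5], [-1.3, 1.5]]
mod [-0.1647 -0.0034]
knob [-0.0523 -0.0986]
keeptip [-0.1162 -0.0752]
rearL [-0.213   0.0314]
rearR [-0.1915 -0.0556]
frontR [-0.1163 -0.0391]
frontL [-0.1379  0.0488]
1 35 (-0.2, 0.03, 0.1) [ 0.46  0.44  0.03  2.23 -0.99  0.77 -2.28]
1 35 (-0.2, 0.03, 0.009) [ 0.56  0.65 -0.09  2.23 -1.15  0.62 -2.04]
1 35 (-0.049, 0, 0.009) [ 0.35  0.69 -0.23  2.13 -1.25  0.46 -2.24]
1 38 (-0.2, 0.03, 0.1) [ 0.49  0.46  0.03  2.23 -1.04  0.81 -2.21]
1 38 (-0.2, 0.03, 0.009) [ 0.59  0.67 -0.09  2.23 -1.18  0.67 -1.98]
1 38 (-0.049, 0, 0.009) [ 1.16  1.43 -1.36  2.09  1.36  0.67  1.87]
-1 35 (-0.2, 0.03, 0.1) [ 0.99  0.52 -0.6   2.2  -0.62  0.58  0.53]
-1 35 (-0.2, 0.03, 0.009) [ 1.    0.76 -0.62  2.2  -0.58  0.38  0.61]
-1 35 (-0.049, 0, 0.009) [ 0.71  0.81 -0.67  2.11 -0.57  0.24  0.33]
-1 38 (-0.2, 0.03, 0.1) [ 1.03  0.55 -0.61  2.2  -0.67  0.6   0.61]
-1 38 (-0.2, 0.03, 0.009) [ 1.04  0.79 -0.63  2.2  -0.63  0.4   0.69]
-1 38 (-0.049, 0, 0.009) [ 0.77  0.85 -0.71  2.11 -0.65  0.24  0.45]
```

```bash
cat >> h.py <<'E'
from bench import manip,claw,ik,imaging,job
th=1.1095;t0=np.array([.5654,.0957]);c,s=np.cos(th),np.sin(th);R2=np.array([[c,-s],[s,c]])
def W(x,y,z): return np.r_[R2@np.array([x,y])+t0,z]
def inv(p): return np.r_[R2.T@(np.array(p[:2])-t0),p[2]]
def rot(deg,sgn=-1,yaw=th):
    dx=np.array([np.cos(yaw),np.sin(yaw),0]);a=np.radians(deg);z=np.sin(a)*dx-np.cos(a)*np.array([0,0,1]);y=sgn*np.array([-dx[1],dx[0],0]);return Ro.from_matrix(np.c_[np.cross(y,z),y,z]).as_rotvec()
def rep(n=""):
    s=manip.state();f=s["contact_force"];print(n,round(s["time_s"],2),"dock",inv(s["position"]).round(4),"F",np.r_[R2.T@np.array(f[:2]),f[2]].round(1),"grip",round(s["grip_width"],4))
def snap(n,box=None,k=5):
    f=imaging.grab_frame(n.rstrip("0123456789"));pickle.dump(f,open(n+".pkl","wb"));p=f["pixels"]
    if box: x0,y0,x1,y1=box;p=cv2.resize(p[y0:y1,x0:x1],None,fx=k,fy=k,interpolation=cv2.INTER_CUBIC)
    cv2.imwrite(f"pics/{n}.png",p);return f
E
python3 - <<'E'
from h import *
claw.grab();rep("shut")
r=rot(38)
manip.reach(W(-.25,.010,.10),r);rep("above")
manip.movel(W(-.25,.010,.010),r,v=.12);rep("down")
manip.movel(W(-.228,.010,.010),r,v=.06);rep("near")
for x in(-.216,-.208,-.200):
    manip.movel(W(x,.010,.010),r,v=.03);rep()
snap("top1",(205,145,365,265))
E
```

```text
shut 0.87 dock [-0.7827 -0.0098  0.2313] F [ 0.1 -0.  -0.7] grip -0.0
above 2.82 dock [-0.2509  0.0091  0.1001] F [0.3 0.2 0.6] grip -0.0001
down 3.72 dock [-0.2499  0.0097  0.0104] F [-0.7 -0.2  0.5] grip -0.0001
near 4.23 dock [-0.2276  0.0101  0.0101] F [ 0.2  0.4 -0.6] grip -0.0003
 4.78 dock [-0.2159  0.01    0.01  ] F [-0.2  1.5  0.2] grip 0.0002
 5.2 dock [-0.2075  0.0101  0.0101] F [-0.9  0.4  0.7] grip 0.0002
 5.62 dock [-0.1994  0.0102  0.0102] F [ 0.7 -0.2  0.1] grip -0.0001
```

View pics/top1.png

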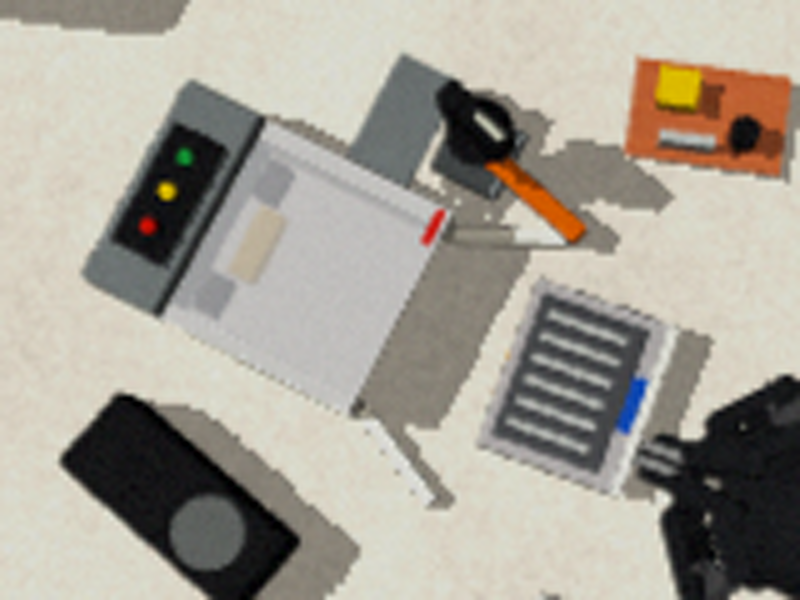

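The module has turned towards the lane. Its corners are now at (540,283), (480,443), (615,492) and (672,325), about 0.1 rad askew, with the fingers on the left part of its bumper. I'll continue a little, then centre the push and enter the mouth, watching the force.

```bash
python3 - <<'E'
from h import *
T=None;f=pickle.load(open("top1.pkl","rb"))
P=np.array([inv(np.r_[plane(f,205+(x+.5)/5-.5,145+(y+.5)/5-.5,.024),0])[:2] for x,y in[(540,283),(480,443),(615,492),(672,325)]])
print(P.round(4).tolist(),P.mean(0).round(4))
r=rot(38)
manip.movel(W(-.192,.010,.010),r,v=.03);rep()
manip.movel(W(-.199,.010,.010),r,v=.06)
manip.movel(W(-.199,.003,.010),r,v=.06)
for x in(-.190,-.175,-.16,-.145,-.130,-.115,-.1):
    manip.movel(W(x,.003,.010),r,v=.04);rep()
    s=manip.state()
    if np.linalg.norm(s["contact_force"])>14: print("STOP");break
snap("top2",(205,145,365,265))
E
```

```text
[[-0.1077, -0.0465], [-0.1164, 0.0432], [-0.191, 0.0354], [-0.1802, -0.0565]] [-0.1488 -0.0061]
 6.08 dock [-0.1914  0.0101  0.0102] F [0.2 0.2 0.6] grip 0.0001
 6.99 dock [-0.1895  0.0033  0.0101] F [-0.6 -0.6 -0.8] grip -0.0001
 7.52 dock [-0.1743  0.0033  0.0102] F [-0.1 -0.2  0.6] grip -0.0002
 8.04 dock [-0.1607  0.0044  0.0093] F [-6.3  3.6  0.1] grip 0.0001
 8.57 dock [-0.1459  0.0052  0.0088] F [-6.1  3.2 -1.5] grip 0.0001
 9.09 dock [-0.1293  0.003   0.0103] F [ 0.1  1.5 -0.6] grip -0.0004
 9.62 dock [-0.1143  0.0033  0.0102] F [ 0.2  0.1 -0.5] grip 0.0
 10.14 dock [-0.0994  0.0034  0.0102] F [-0.6 -0.7 -0.3] grip -0.0001
```

View pics/top2.png

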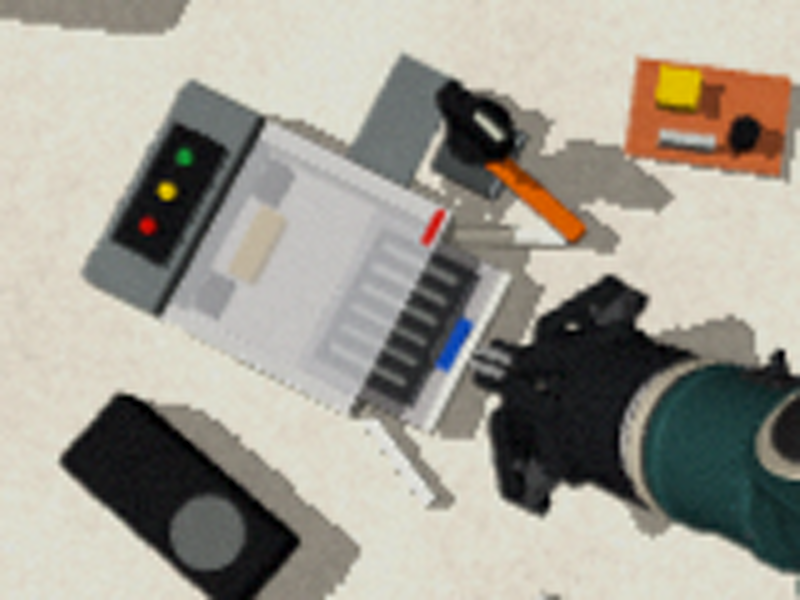

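The module is in the lane, straight, with its rear edge at crop (505,275)-(435,430), and the fingers are centred on it. I'll go on slowly to the stops, watching the force.

```bash
python3 - <<'E'
from h import *
r=rot(38)
for x in(-.085,-.075,-.068):
    manip.movel(W(x,.001,.010),r,v=.04);rep()
x=-.068
while x>-1 and x<-.036:
    x+=.002; manip.movel(W(x,.001,.010),r,v=.02);manip.pause(.05);rep(round(x,3))
    s=manip.state();F=-(R2.T@np.array(s["contact_force"][:2]))[0]
    if F>20: print("STOP");break
snap("top3",(205,145,365,265))
E
```

```text
10.72 dock [-0.0844  0.0013  0.0102] F [ 1.2  0.  -0.4] grip 0.0
 11.12 dock [-0.0744  0.0013  0.0102] F [-0.6  0.5  0.1] grip 0.0002
 11.44 dock [-0.0675  0.0012  0.0102] F [-0.1 -0.5 -0.9] grip -0.0001
-0.066 11.74 dock [-0.066  0.001  0.01 ] F [-1.  -0.7 -1.1] grip 0.0
-0.064 12.04 dock [-0.064   0.0009  0.01  ] F [-1.3 -0.2 -0. ] grip -0.0002
-0.062 12.34 dock [-0.0618  0.001   0.01  ] F [-1.  -0.1 -1. ] grip -0.0005
-0.06 12.64 dock [-0.0597  0.0011  0.0101] F [-1.5  0.5 -0. ] grip -0.0
-0.058 12.94 dock [-0.0578  0.0011  0.0101] F [-1.   1.2 -0.3] grip 0.0002
-0.056 13.24 dock [-0.0558  0.001   0.01  ] F [-1.6 -1.1 -0.4] grip 0.0002
-0.054 13.54 dock [-0.0546  0.0009  0.0098] F [-4.3  0.3  0.7] grip 0.0001
-0.052 13.84 dock [-0.0527  0.0009  0.0096] F [-5.2  0.6 -0.8] grip -0.0004
-0.05 14.14 dock [-0.0507  0.001   0.0096] F [-5.4  0.6 -0.7] grip -0.0001
-0.048 14.44 dock [-0.0484  0.0012  0.0096] F [-5.1  0.7 -0.6] grip -0.0002
-0.046 14.74 dock [-0.0461  0.0012  0.0098] F [-4.5  1.5 -1.6] grip 0.0001
-0.044 15.04 dock [-0.0456  0.0013  0.0093] F [-11.6   2.5   1.9] grip -0.0001
-0.042 15.34 dock [-0.0454  0.001   0.0086] F [-18.    3.8   3.4] grip 0.0001
-0.04 15.64 dock [-0.0451  0.0008  0.0079] F [-24.    5.4   7. ] grip -0.0002
STOP
```

```bash
python3 - <<'E'
from h import *
r=rot(38)
manip.movel(W(-.075,.001,.010),r,v=.06)
manip.movel(W(-.16,.001,.030),r,v=.15)
manip.movel(W(-.20,.001,.17),r,v=.2);rep("back")
snap("top4",(205,145,365,265))
f=pickle.load(open("top4.pkl","rb"))
for sg in(1,-1):
    print(sg)
    for a in(2.786,2.2,1.571):
        q=ik(W(-.050,-.0995,.076),rot(0,sg,th+a));print(a,None if q is None else np.round(q,2))
    q=ik(W(-.050,-.0995,.16),rot(0,sg,th+2.786));print(None if q is None else np.round(q,2))
E
```

```text
back 18.03 dock [-0.1994  0.0018  0.1693] F [-0.4  1.  -0.1] grip 0.0002
1
2.786 [-0.17  0.62  0.14  1.76 -0.12  0.77 -0.78]
2.2 [-0.23  0.63  0.22  1.76 -0.19  0.77 -1.31]
1.571 [-0.35  0.65  0.39  1.77 -0.33  0.79 -1.83]
[ 0.01  0.52 -0.1   1.7   0.06  0.92 -0.93]
-1
2.786 [ 0.49  0.8  -0.8   1.71  0.69  0.94  1.74]
2.2 [ 0.4   0.74 -0.65  1.72  0.56  0.88  1.24]
1.571 [ 0.3   0.69 -0.5   1.73  0.42  0.84  0.71]
[ 0.55  0.71 -0.9   1.67  0.62  1.08  1.78]
```

View pics/top4.png

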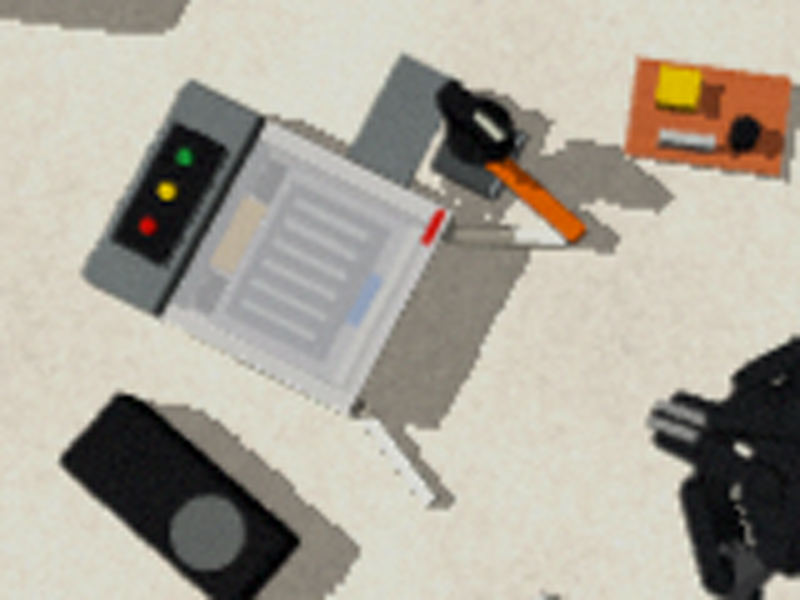

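The module is seated: its front is against the pads and the ribs under the hood are parallel to the lane. Next is the knob, bar about (445,90)-(510,140) with the white line towards the keeper.

```bash
python3 - <<'E'
from h import *
claw.gripper_open();rep("open")
k=(-.0505,-.0995)
r=rot(0,1,th+2.786)
manip.reach(W(*k,.16),r);rep("above")
manip.movel(W(*k,.077),r,v=.1);rep("down")
claw.grab();manip.pause(.2);rep("grip");s=manip.state();print(s["gripper_force"],s["ft_torque"])
snap("top5");snap("side5",(230,145,363,245),6)
E
```

```text
open 18.87 dock [-0.2    0.001  0.17 ] F [1.8 0.1 1. ] grip 0.0853
above 20.13 dock [-0.052  -0.0994  0.1595] F [-1.3  0.1  0.5] grip 0.0854
down 21.12 dock [-0.0502 -0.1     0.0776] F [-0.1 -0.6  0.9] grip 0.0855
grip 21.97 dock [-0.0498 -0.0987  0.0773] F [0.5 4.9 5.7] grip 0.0128
59.69627380371094 [0.63408297 0.77269255 0.04380865]
```

View pics/side5.png

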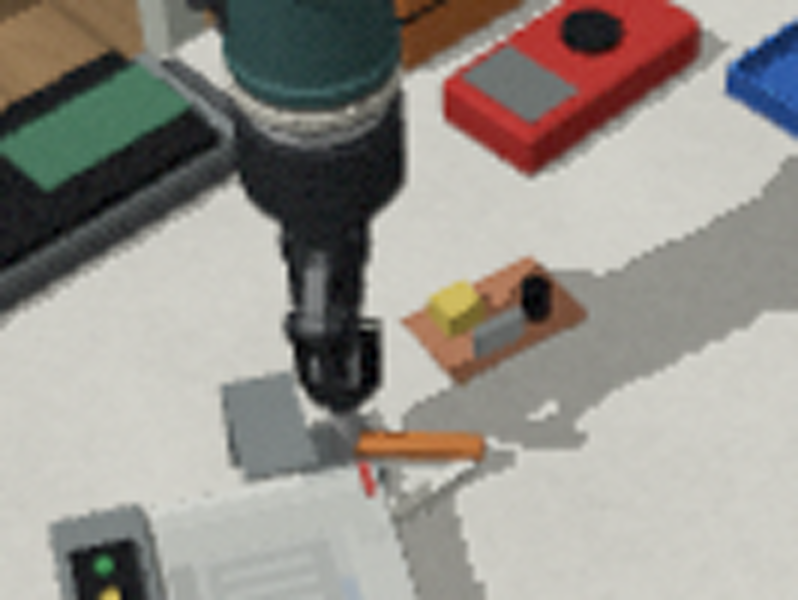

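The fingers hold the bar (12.8 mm measured) with the keeper still back. Now I'll turn it clockwise to the mark.

```bash
python3 - <<'E'
from h import *
k=(-.0497,-.0985)
for a in(2.38,1.97,1.571):
    r=rot(0,1,th+a);manip.movel(W(*k,.077),r,v=.02);rep(a);s=manip.state();print(s["ft_torque"],np.round(s["q"][6],3))
    e=Ro.from_rotvec(r).inv()*Ro.from_rotvec(s["tool_rot"]);print("err",e.as_rotvec().round(3))
manip.pause(.2);rep()
snap("top6",(205,145,365,265));snap("side6")
E
```

```text
2.38 22.62 dock [-0.0497 -0.0985  0.0773] F [-1.   2.5  5.1] grip 0.0134
[ 0.23200772  0.5383096  -0.08027215] -1.277
err [-0.    -0.    -0.002]
1.97 23.18 dock [-0.0496 -0.0984  0.0773] F [-0.4  2.9  5.1] grip 0.0132
[ 0.29003306  0.60289977 -0.05161435] -1.617
err [ 0.    -0.    -0.003]
1.571 23.73 dock [-0.0495 -0.0984  0.0773] F [0.  2.5 7.1] grip 0.0128
[ 0.25964949  0.63103545 -0.07438872] -1.947
err [ 0.    -0.    -0.003]
 23.93 dock [-0.0495 -0.0984  0.0774] F [-0.4  2.1  6.8] grip 0.0132
```

View pics/top6.png

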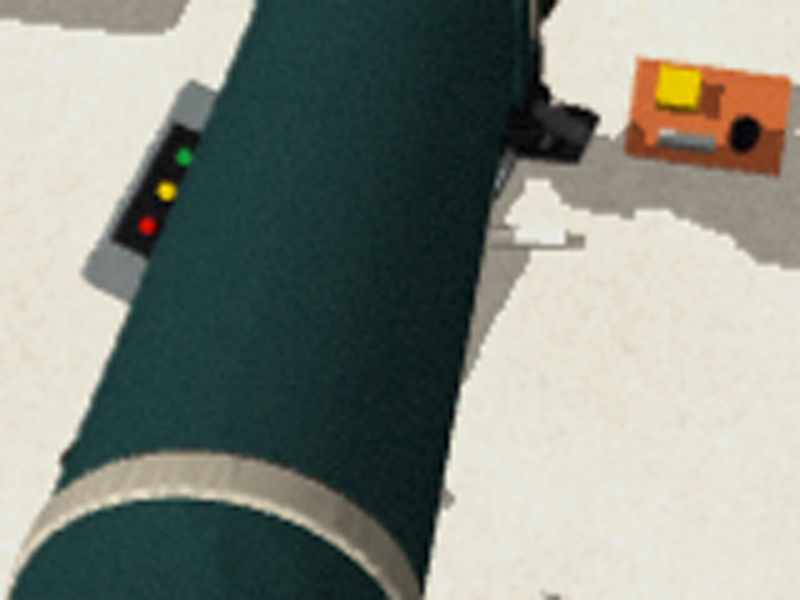

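The arm hides the top view. The keeper has left its old place at (540,200). I'll check it numerically in the side view using the orange mask.

```bash
python3 - <<'E'
from h import *
f=pickle.load(open("side6.pkl","rb"));p=f["pixels"]
b=(230,205,330,275);x0,y0,x1,y1=b
hsv=cv2.cvtColor(p,cv2.COLOR_BGR2HSV)[y0:y1,x0:x1]
m=cv2.inRange(hsv,(5,100,90),(20,255,255));v,u=np.nonzero(m)
pts=np.array([inv(np.r_[plane(f,a+x0,c_+y0,.025),0])[:2] for a,c_ in zip(u,v)])
ok=(abs(pts[:,0]+.049)<.08)&(pts[:,1]>-.13)&(pts[:,1]<.0);pts=pts[ok]
print(len(pts))
for a in np.arange(-.11,0,.01):
    q=pts[(pts[:,1]>=a)&(pts[:,1]<a+.01)]
    if len(q):print(round(a,3),len(q),q[:,0].min().round(4),q[:,0].mean().round(4),q[:,0].max().round(4))
# red mark
m=cv2.inRange(cv2.cvtColor(p,cv2.COLOR_BGR2HSV)[215:235,282:302],(0,150,80),(4,255,255))|cv2.inRange(cv2.cvtColor(p,cv2.COLOR_BGR2HSV)[215:235,282:302],(174,150,80),(180,255,255))
v,u=np.nonzero(m);print("mark",len(u),[inv(np.r_[plane(f,a+282,c_+215,.053),0])[:2].round(4).tolist() for a,c_ in zip(u,v)][:8])
E
```

```text
25
-0.1 1 -0.0552 -0.0552 -0.0552
-0.09 9 -0.0571 -0.0516 -0.0456
-0.08 1 -0.0523 -0.0523 -0.0523
mark 3 [[-0.0498, -0.0525], [-0.0507, -0.0445], [-0.0498, -0.0409]]
```

The visible orange lies at dock x of about -0.052 from y -0.10 to -0.07, and it aims at the mark (x -0.050), so the keeper is across. Now I'll pull up, then release.

```bash
python3 - <<'E'
from h import *
k=(-.0497,-.0985);r=rot(0,1,th+1.571)
for z in(.081,.085,.089,.092):
    manip.movel(W(*k,z),r,v=.03);manip.pause(.1);rep(z)
    if manip.state()["contact_force"][2]<-18:break
manip.pause(.2);rep("up")
claw.gripper_open();manip.pause(.2);rep("open")
z=manip.state()["position"][2]
manip.movel(W(*k,.17),r,v=.1)
manip.reach(W(-.22,-.15,.22),r);rep("away")
snap("top7",(205,145,365,265));snap("side7",(230,185,363,285),6)
a=cv2.imread("pics/top7.png");b=cv2.imread("pics/side7.png")
b=cv2.resize(b,(400,300));a=cv2.resize(a[:500,300:700],(400,500));
c=np.zeros((500,800,3),np.uint8);c[:,:400]=a;c[:300,400:]=b;cv2.imwrite("pics/final.png",c)
E
```

```text
0.081 24.42 dock [-0.0496 -0.0983  0.0807] F [ 1.4  0.8 -2.7] grip 0.0131
0.085 24.8 dock [-0.0496 -0.0984  0.0851] F [ 2.6  0.4 -3. ] grip 0.0134
0.089 25.18 dock [-0.0497 -0.0982  0.0877] F [  4.1  -2.4 -16. ] grip 0.0127
0.092 25.53 dock [-0.0497 -0.0977  0.088 ] F [  7.1  -8.  -32.1] grip 0.0127
up 25.73 dock [-0.0497 -0.0977  0.088 ] F [  7.3  -8.  -33. ] grip 0.013
open 26.63 dock [-0.0497 -0.0985  0.092 ] F [0.7 0.8 0.6] grip 0.0855
away 28.33 dock [-0.2187 -0.1494  0.2192] F [ 1.5 -0.2 -0. ] grip 0.0852
```

View pics/final.png

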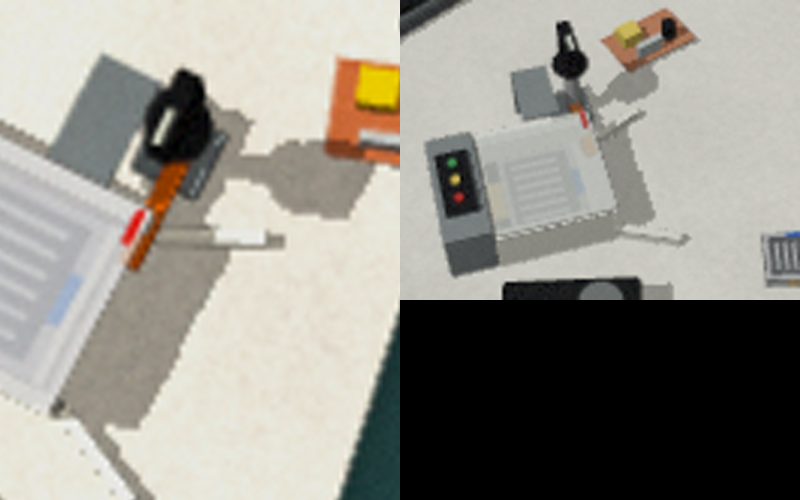

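The final picture shows the keeper parallel to the hood edge and the mark, running (180,165)-(135,268), and the module seated. The knob rose 10.6 mm to its hard end, and the arm is clear.

```bash
python3 -c "
from bench import job
print(job.finish_job())"
```

```text
the job is handed in; nothing more can be done
None
```

I handed the job in with the module home against the stops, the keeper across on the mark and the knob pulled up to lock, at about 28 s of the 53 s allowed; no verdict came back.

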